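# Catch the mop case lid and ease it shut

### The arm

A 6-joint arm with a two-finger parallel gripper is mounted at the origin on the work surface. World frame = base frame: x ahead of the robot, y to its left, z up, the work surface at z = 0. Lengths are in m, angles in degrees, forces in N, time in s.
With the tool pointing down it reaches from about 0.3 to 0.75 m from the base axis. Payload 8.5 kg.
Tool frame: the origin (TCP) lies midway between the tips of the shut fingers; the grasp point (between the pads) lies 19 mm behind it (env.tcp_to_grasp is the z of the grasp point in the tool frame, in m); z points along the fingers, y is the line along which they close (so a half turn about z gives the same grasp; the last joint's range is limited). The gripper opens to 85 mm and grips with 20 to 120 N. Pads are 22 mm wide; open, the fingers measure 114 mm over their backs; the gripper's body (76 mm by 85 mm) begins 54 mm behind the grasp point. The pads swing forward as they close: fully open they stand 13 mm farther back than shut.
Start: joints at [-85.445, 21.807, 74.336, -0, 83.858, -12.336], TCP at [0.16, -0.526, 0.231] pointing down, gripper open.
Joint ranges: [-178.18, 178.18], [-50.72, 133.34], [12.68, 142.11], [-81.47, 261.47], [9.98, 163.14], [-165.26, 165.26]. Speed limits (degrees/s): [136.94, 136.94, 180, 180, 180, 180].

### API

Orientations are given as a 3x3 rotation matrix whose columns are the frame's x, y, z axes.
In Python, from rig import env, imaging, job, models gives the robot as it stands. The module is installed in compiled form; this text tells all that it offers.
- The arm moves only by the tool jog_arm, never from a script. Its argument "plan" is text: rows parted by semicolons, each of 7 numbers parted by spaces: the turn, a rotation vector about the tool's x, y, z in degrees, then the shift along the tool's x, y, z in cm, then the closure in counts, from 0 (fully open) to 255 (shut). In form: rx ry rz x y z claw; .... A call has 1 to 10 rows; each row shifts and turns the commanded pose from where the row before left it, along the tool's axes as they then stand; what a row does not reach is not made up. A row lasts 1/12 s, in which the tool goes at most 41.7 mm and 7.16 degrees, less where a joint would pass 70% of its speed; a pose out of reach is approached as far as the arm can. A call with a gripper value outside its range is refused whole. The fingers move at their own pace and stop on an object; "grip_force" is the grip in N (left out, the last holds). Time passes only in rows, so rows that do not move let the fingers close. It gives the time, the measured TCP pose, the force, the opening and the grip force at its end, in the units of the state.
- env.observe(): the state, without advancing time (a new reading comes with each control period).
- imaging.get_image(name): name is "scene" or "top" or "wrist"; returns a dict with "pixels" (400x640x3 uint8, red, green, blue), "depth" (400x640 float32, m along the optical axis (not along the pixel's ray), 0 where there is no reading), "fov_y" (degrees; the focal length in pixels is half the picture's height over the tangent of half this angle, whatever the lens; pixels are square), "cx", "cy" (the principal point, pixels), "world_from_camera" (4x4, takes a point from camera to world coordinates). Camera axes: x right, y down, z forward; pixel columns grow to the right and rows downward; lengths in m; the calibration is good to about 2 mm. The wrist camera is an equidistant fisheye: a pixel r from the principal point sees the ray r / f radians off the axis. A picture is of the moment at which its call begins.
- job.close_job(): hands the job in; it is judged then, once.
Trained networks look in the newest picture that a camera, given by its name, has taken for a name from the list of things; names that differ only in an ending like _2 or _b are one class to them, and where a whole thing is asked for, a point or a joint stands for the part that bears it (a point fixed in the world has none). Each returns a list of dicts, best first, with "confidence" (0 to 1); they miss things now and then, are a little off and sometimes report something else, mostly with a low value. They report only what shows in the picture. A call takes as long as a camera call.
- models.outline_of(camera, query): "region" (400x640 bool, what is visible of it) and "bbox" ([centre column, centre row, width, height] in pixels, round what is visible of it).
- models.tip_of(camera, query): "at" ([column, row] in pixels: a listed point, or the origin of a listed thing).
The state is a dict: "time_s": time; "q": joint angles; "qvel": joint speeds; "joint_efforts": joint torques, N m; "position": TCP position; "tool_rot": TCP orientation; "ft_force": force on the tool from outside, world axes, zero at the start; "wrist_torque": the same for the moment, N m; "grip_width": finger opening in m; "gripper_force": force on a finger pad.
Only numpy, scipy, OpenCV 4.12 (cv2) and the standard library are available. Lean on these libraries where they do the work, as an engineer would, in place of code of your own. Each camera call takes 0.05 s, during which the arm holds its last target. There are 200 camera calls.

### The job

Close the open lid of the green polishing-mop case without letting it slam: with a fingertip tip the lid over from behind, catch it on the outside of the fingers as it falls towards the robot, and lower it slowly until it is fully shut, then take the hand away. Touch the lid lightly and never grip or pinch it; it must not be let fall, except for the last few millimetres. Leave the loose things on the bench where they are.

Things in the scene. Friction and masses are not known exactly. Their poses are not given: they have to be found in the camera images.
- case: Green open-topped steel case screwed to the bench, polishing mops lying low inside: 130 mm (x) by 160 mm (y) by 100 mm high, walls 4 mm. Origin at the centre of its underside; its +x points away from the robot to the hinge side, z up. Place and yaw change each time.
- hinge (a point): Fixed point: middle of the lid's hinge axis (along the case's y), on the case's far top edge, 100 mm above the bench. The gritty hinge holds the lid still within about 0.1 rad of upright and slows its fall: tipped further towards the robot it falls, slowly at first, in some 2 to 3 s from 1.4 rad to shut, ending at 0.7 to 1 rad/s. 1 to 4 N at the lip carries it.
- lid_lip (a point): Middle of the lid's free edge on its inner face (underside when shut), 155 mm from the hinge axis; moves with the lid. Its x points from lip to hinge, its z out of the outer face. Shut, the lip overhangs the case's front wall by 25 mm, so a finger before or under it can follow it all the way down.
- lid (a joint): Lid angle, rad: 0 = shut flat on the case, 1.57 = upright, 1.88 = back stop. It starts leaning back, 1.60 to 1.86, and may sag to the stop. The lid is a flat aluminium plate 155 mm long (hinge to lip), 160 mm wide, 6 mm thick (all of it on the outer side of the hinge axis), about 0.3 kg, with a red stripe along its lip.
- jar: Amber glass jar with steel cap, 60 mm across, 75 mm high, loose bystander; origin under its centre.
- cup: Plain steel cup, 72 mm across, 70 mm high, loose bystander; origin under its centre.
- mop: Blue cloth-coloured polishing mop lying flat, 90 mm across, 36 mm high, loose bystander; origin under its centre.
- bar: Red-brown bar of polishing compound, 110 x 45 x 35 mm, loose bystander; origin under its centre.
- brush: Hand brush lying behind the case, loose bystander, under 40 mm high; origin under its middle.
- spindle: Small turned steel spindle standing on a flange, 48 mm across, 60 mm high, loose bystander; origin under its centre.

How it is judged (in metres and radians):
On the way:
1. the falling lid is caught part way and carried by the fingers (value of joint lid between 0.15 and 1.25 rad and velocity of joint lid above -0.45 rad/s and contact force between the fingers and case above 0.3 N), for 0.2 s.
At the end, for the whole second after the job is handed in: The lid is shut (within 0.03 rad) and each loose thing lies within 30 mm of where it started (value of joint lid below 0.03 rad and distance of each of jar, cup, mop, bar, brush, spindle from where it was at the start of the episode below 0.03 m); the robot touches nothing.
It fails at once if the lid falls shut: closing faster than 0.55 rad/s (85 mm/s at the lip) while 0.06 to 0.25 rad open (value of joint lid between 0.06 and 0.25 rad and velocity of joint lid below -0.55 rad/s).
It fails at once if the fingers press or grip the lid or the case with more than 18 N (contact force between the fingers and case above 18 N).
It fails at once if a loose bystander is shoved or carried more than 30 mm (distance of any of jar, cup, mop, bar, brush, spindle from where it was at the start of the episode above 0.03 m).
It also fails if it takes over 64 s, if anything falls off the work surface, if the arm or the gripper's body presses on something with over 40 N, if the wrist force passes 120 N, or if a joint passes its speed limit or range.

## Working session

There is one attempt and no reset: what is moved stays moved. The work goes in short steps, Python scripts to look and compute and a tool call to move; the robot and the scene stay as the last step left them, time stands still between calls to the robot, and variables do not carry over. Pictures are saved under pics/ and viewed, at most 10 in all, crops included, and the job is handed in when it is done.

Besides the shell and the picture viewer there is one more tool, called after "Request:" as name(argument=value, ...), one argument or row to a line, values as JSON. jog_arm: Moves the arm, as the interface text tells. Its arguments: {"type":"object","properties":{"plan":{"type":"string"},"grip_force":{"type":"number"}},"required":["plan"]}

```bash
mkdir -p pics; cat > h.py <<'E'
import numpy as np, cv2
from rig import env, imaging, job, models
def cloud(im):
    d=im["depth"];h,w=d.shape;f=h/2/np.tan(np.radians(im["fov_y"])/2)
    u,v=np.meshgrid(np.arange(w),np.arange(h))
    p=np.stack([(u-im["cx"])/f*d,(v-im["cy"])/f*d,d],-1)
    T=np.array(im["world_from_camera"]);return p@T[:3,:3].T+T[:3,3]
def save(im,n): cv2.imwrite(f"pics/{n}.png",np.ascontiguousarray(im["pixels"][:,:,::-1]))
E
python3 - <<'E'
from h import *
np.set_printoptions(precision=3,suppress=True)
for c in("top","scene"):
    im=imaging.get_image(c);save(im,c+"0");P=cloud(im);np.save(c+".npy",P)
    print(c,np.array(im["world_from_camera"])[:3,3])
    for n in("case","lid","jar","cup","mop","bar","brush","spindle"):
        r=models.outline_of(c,n)
        if r:
            m=r[0]["region"]&(im["depth"]>0);q=P[m]
            print(n,round(r[0]["confidence"],2),np.round(r[0]["bbox"]),np.percentile(q,[2,50,98],axis=0).ravel() if len(q) else None)
            if n in("case","lid"):np.save(f"{c}_{n}.npy",q)
    for n in("hinge","lid_lip"):
        for r in models.tip_of(c,n)[:1]:
            a=np.round(r["at"]).astype(int);print(n,r["confidence"],a,P[a[1],a[0]])
E
cd pics; python3 -c "
import cv2,numpy as np
cv2.imwrite('both.png',cv2.resize(np.vstack([cv2.imread('top0.png'),cv2.imread('scene0.png')]),(480,600)))"
```

```text
top [ 0.388 -0.011  1.504]
case 0.75 [361. 201.  80.  89.] [ 0.524 -0.203 -0.002  0.64  -0.116  0.058  0.714 -0.021  0.25 ]
lid 0.64 [373. 180.  60.  46.] [ 0.631 -0.207  0.103  0.676 -0.139  0.185  0.718 -0.069  0.251]
jar 0.6 [207. 210.  22.  22.] [0.596 0.33  0.005 0.62  0.352 0.072 0.648 0.381 0.079]
cup 0.63 [216. 257.  24.  22.] [ 0.439  0.29  -0.003  0.472  0.332  0.018  0.501  0.356  0.071]
mop 0.72 [438. 262.  32.  30.] [ 0.414 -0.386 -0.001  0.453 -0.342  0.029  0.495 -0.302  0.038]
bar 0.67 [424. 198.  18.  34.] [ 0.601 -0.347  0.006  0.652 -0.323  0.034  0.706 -0.303  0.041]
brush 0.84 [306. 164.  21.  62.] [0.68  0.021 0.009 0.752 0.044 0.017 0.866 0.073 0.025]
hinge 0.64 [364 192] [ 0.66  -0.125  0.103]
lid_lip 0.73 [374 169] [ 0.694 -0.142  0.25 ]
scene [1.177 0.173 0.838]
case 0.9 [280. 186. 109.  90.] [ 0.513 -0.201  0.002  0.614 -0.1    0.058  0.727 -0.004  0.247]
lid 0.58 [258. 177.  71.  72.] [ 0.493 -0.33  -0.     0.694 -0.135  0.195  0.737 -0.061  0.249]
jar 0.88 [472. 249.  33.  36.] [0.6   0.333 0.003 0.64  0.357 0.062 0.654 0.386 0.077]
cup 0.93 [464. 195.  30.  40.] [0.436 0.293 0.003 0.463 0.325 0.045 0.504 0.356 0.071]
mop 0.86 [235. 142.  28.  28.] [ 0.408 -0.381 -0.     0.463 -0.333  0.029  0.674 -0.201  0.248]
bar 0.93 [209. 194.  40.  40.] [ 0.604 -0.346  0.     0.664 -0.316  0.034  0.711 -0.301  0.037]
brush 0.66 [327. 274.  53.  73.] [ 0.682  0.025 -0.001  0.761  0.047  0.018  0.868  0.078  0.022]
spindle 0.73 [249. 225.  18.  21.] [ 0.696 -0.194  0.001  0.723 -0.169  0.015  0.74  -0.152  0.061]
hinge 0.68 [274 189] [ 0.731 -0.079  0.217]
lid_lip 0.68 [250 159] [ 0.493 -0.278  0.001]
```

View pics/both.png

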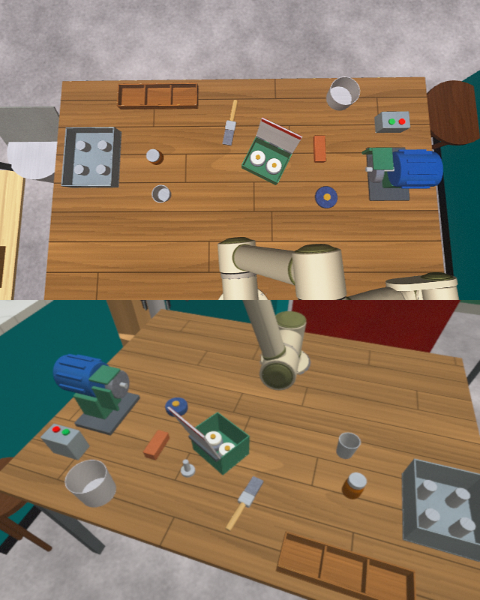

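The montage shows the case right of centre with its lid leaning back (red lip at about (275,130) in the top half). The spindle stands just behind the lid, and the brush is to the left. Next I fit the lid plane and the yaw.

```bash
cat > lid.py <<'E'
from h import *
np.set_printoptions(precision=4,suppress=True)
def fit(q,pr=True):
    # plane fit with trimming; returns yaw,lid angle
    for _ in range(4):
        c=np.median(q,0);n=np.linalg.svd(q-q.mean(0),full_matrices=False)[2][2]
        d=(q-q.mean(0))@n;q=q[abs(d)<max(.003,2*d.std())] if abs(d).max()>.003 else q
    return q.mean(0),n,len(q),d.std()
E
python3 - <<'E'
from lid import *
for c in("top","scene"):
    P=np.load(c+".npy").reshape(-1,3)
    m=(P[:,2]>.115)&(P[:,2]<.27)&(abs(P[:,0]-.67)<.1)&(abs(P[:,1]+.14)<.12);q=P[m]
    c0,n,k,s=fit(q);print(c,k,"c",c0,"n",n,s)
    if n[0]>0:n=-n
    hx=-n[:2]/np.linalg.norm(n[:2]);yaw=np.arctan2(hx[1],hx[0]);X=np.array([*hx,0]);Y=np.array([-hx[1],hx[0],0])
    print("yaw",np.degrees(yaw),"lean",np.arctan2(n[2],np.hypot(n[0],n[1]))+np.pi/2)
    # hinge line at z=.1
    p=c0+X*((c0[2]-.1)*-n[2]/np.linalg.norm(n[:2]))*1
    t=-(P[m]-c0)@Y
    d=(q-c0)@n;qq=q[abs(d)<.004];w=qq@Y;print("y extents",np.percentile(w,[.5,99.5]),"zmax",qq[:,2].max(),"x.c",c0@X)
    x=qq@X;a,b=np.polyfit(qq[:,2]-.1,x,1);print("lid x along X at z=.1:",b,"slope",a)
    # case rim
    r=P[(abs(P[:,2]-.1)<.004)&(abs(P[:,0]-.62)<.13)&(abs(P[:,1]+.11)<.13)]
    print("rim x",np.percentile(r@X,[1,99]),"y",np.percentile(r@Y,[1,99]),len(r))
    print("minAreaRect",cv2.minAreaRect((r[:,:2]*1000).astype(np.float32)))
E
```

```text
top 1305 c [ 0.6767 -0.1396  0.1891] n [-0.8673  0.442   0.2289] 0.0012215333571883348
yaw -27.006018133916683 lean 1.8017699941878895
y extents [0.1046 0.2627] zmax 0.2562759397852712 x.c 0.6663158011539181
lid x along X at z=.1: 0.6454006572433288 slope 0.23539344041412935
rim x [0.5155 0.6475] y [0.1036 0.2627] 237
minAreaRect ((600.943603515625, -100.8414077758789), (159.21099853515625, 133.43359375), 63.17777633666992)
scene 588 c [ 0.6969 -0.1333  0.1988] n [-0.8543  0.4275  0.2956] 0.0010990193376729834
yaw -26.58480439318185 lean 1.8708500346444463
y extents [0.1018 0.2611] zmax 0.24996040558593202 x.c 0.6828438550057664
lid x along X at z=.1: 0.6524077555520108 slope 0.30558882949306854
rim x [0.5159 0.6546] y [0.1005 0.2619] 300
minAreaRect ((606.19873046875, -100.91311645507812), (163.51531982421875, 142.93954467773438), 63.369102478027344)
```

```bash
cat > go.py <<'E'
from h import *
from scipy.spatial.transform import Rotation as R
np.set_printoptions(precision=3,suppress=True)
yaw=np.radians(-27);X=np.array([np.cos(yaw),np.sin(yaw),0]);Y=np.array([-X[1],X[0],0]);Z=np.array([0,0,1.])
def goal(a=45,s=-1):
    a=np.radians(a);z=np.cos(a)*X-np.sin(a)*Z;y=s*Y;return np.c_[np.cross(y,z),y,z]
def W(x,z,y=.183): return x*X+y*Y+z*Z
def status():
    o=env.observe();p=np.array(o["position"]);M=np.array(o["tool_rot"])
    print("t",o["time_s"],"XYZc",p@X,p@Y,p[2],"q",np.array(o["q"]),"F",np.array(o["ft_force"]));return p,M
E
python3 - <<'E'
from go import *
p,M=status();print(M)
for s in(1,-1):
    G=goal(45,s);print(s,"rotvec deg",np.degrees(R.from_matrix(M.T@G).as_rotvec()))
print("to hover, tool cm",100*M.T@(W(.60,.34)-p),W(.60,.34))
E
```

```text
t 1.1 XYZc 0.38130693827266415 -0.3963437710958925 0.23130560030837904 q [-85.445  21.808  74.336   0.002  83.857 -12.334] F [-0.304 -0.006 -0.42 ]
[[ 0.957  0.291  0.   ]
 [ 0.291 -0.957  0.   ]
 [ 0.    -0.    -1.   ]]
1 rotvec deg [ -52.798  -21.276 -127.473]
-1 rotvec deg [-17.219  42.731  41.565]
to hover, tool cm [ 55.925 -26.591 -10.866] [ 0.618 -0.109  0.34 ]
```

Request:
jog_arm(
  plan="0 0 0 2 -1 -1.4 255;0 0 0 2.8 -1.33 -1.4 255;0 0 0 2.8 -1.33 -1.4 255;0 0 0 2.8 -1.33 -1.4 255;0 0 0 2.8 -1.33 -1.4 255;0 0 0 2.8 -1.33 -1.4 255;0 0 0 2.8 -1.33 -1.4 255;0 0 0 2.8 -1.33 -1 255;0 0 0 2.8 -1.33 0 255;0 0 0 2.8 -1.33 0 255",
  grip_force=20,
)

```text
time_s: 1.93
position: [0.3834, -0.322, 0.3401]
tool_rot: [[0.957, 0.29, 0.001], [0.29, -0.957, -0.001], [0.001, 0.002, -1.0]]
ft_force: [1.3, -0.3, -0.0]
grip_width: -0.0001
gripper_force: 0.0
```

Request:
jog_arm(
  plan="-1.7 4.3 4.2 2.5 -1.3 0 255;-1.7 4.3 4.2 2.5 -1.3 0 255;-1.7 4.3 4.2 2 -1 0 255;-1.7 4.3 4.2 2 -1 0 255;-1.7 4.3 4.2 0 0 0 255;-1.7 4.3 4.2 0 0 0 255;-1.7 4.3 4.2 0 0 0 255;-1.7 4.3 4.2 0 0 0 255;-1.7 4.3 4.2 0 0 0 255;0 0 0 0 0 0 255",
)

```text
time_s: 2.77
position: [0.4596, -0.2593, 0.3463]
tool_rot: [[0.7, -0.394, 0.595], [-0.287, -0.919, -0.27], [0.654, 0.019, -0.757]]
ft_force: [0.5, -0.3, -0.1]
grip_width: -0.0003
gripper_force: 0.0
```

```bash
cat > nxt.py <<'E'
from go import *
import sys
x,z=map(float,sys.argv[1:3]);a=float(sys.argv[3]) if len(sys.argv)>3 else 45
p,M=status();G=goal(a)
print("rot",np.degrees(R.from_matrix(M.T@G).as_rotvec()),"shift cm (now frame)",100*M.T@(W(x,z)-p),"(goal frame)",100*G.T@(W(x,z)-p))
E
python3 nxt.py .62 .34
```

```text
t 2.7667 XYZc 0.5272452265900401 -0.022423930426741498 0.34626443598053913 q [-50.803  -0.274  94.086  22.075  50.595  53.371] F [ 0.465 -0.29  -0.069]
rot [-1.807  4.144  3.51 ] shift cm (now frame) [  7.867 -19.891   7.134] (goal frame) [  6.116 -20.542   7.002]
```

Request:
jog_arm(
  plan="-1.8 4.1 3.5 0 0 0 255;0 0 0 0.8 -2.6 0.9 255;0 0 0 0.8 -2.6 0.9 255;0 0 0 0.8 -2.6 0.9 255;0 0 0 0.8 -2.6 0.9 255;0 0 0 0.8 -2.6 0.9 255;0 0 0 0.8 -2.6 0.9 255;0 0 0 0.8 -2.6 0.9 255;0 0 0 0.5 -2.3 0.7 255;0 0 0 0 0 0 255",
)

```text
time_s: 3.6
position: [0.6387, -0.1174, 0.3399]
tool_rot: [[0.635, -0.448, 0.629], [-0.315, -0.894, -0.319], [0.705, 0.004, -0.709]]
ft_force: [-0.0, 0.5, -0.3]
grip_width: -0.0001
gripper_force: 0.0
```

```bash
python3 nxt.py .74 .31; cat > look.py <<'E'
from go import *
import sys
im=imaging.get_image("top");P=cloud(im).reshape(-1,3)
x=P@X;y=P@Y
# inner face or stripe points, away from hand (|y-.183|>.04)
m=(P[:,2]>.12)&(P[:,2]<.27)&(abs(y-.183)<.078)&(abs(y-.183)>.05)&(x>.48)&(x<.75)
q=np.c_[x,P[:,2]][m]
if m.sum()>20:
    t=np.arctan2(q[:,1]-.1,.6465-q[:,0]);print("n",m.sum(),"theta pct",np.percentile(t,[10,50,90]),"zmax",q[:,1].max(),"x",np.percentile(q[:,0],[2,50,98]))
else: print("few",m.sum())
if len(sys.argv)>1: save(im,sys.argv[1])
E
python3 look.py
```

```text
t 3.6 XYZc 0.622400006355757 0.18534790941736545 0.33985966820821806 q [-18.47   13.127  81.45   -8.985  41.26  102.423] F [-0.03   0.457 -0.308]
rot [-0.091  0.177  0.426] shift cm (now frame) [ 6.234  0.298 10.407] (goal frame) [ 6.204  0.235 10.427]
n 534 theta pct [1.843 1.871 1.895] zmax 0.2513731385348288 x [0.653 0.675 0.697]
```

Request:
jog_arm(
  plan="0 0 0.4 1.3 0.1 2.1 255;0 0 0 1.3 0.1 2.1 255;0 0 0 1.2 0 2.1 255;0 0 0 1.2 0 2.1 255;0 0 0 1.2 0 2 255;0 0 0 -1.6 0 1.6 255;0 0 0 -1.6 0 1.6 255;0 0 0 -1 0 1 255;0 0 0 -0.5 0 0.5 255;0 0 0 0 0 0 255",
)

```text
time_s: 4.48
position: [0.7391, -0.1756, 0.2425]
tool_rot: [[0.631, -0.457, 0.627], [-0.325, -0.89, -0.321], [0.704, -0.001, -0.71]]
ft_force: [-0.4, 0.4, 0.7]
grip_width: -0.0002
gripper_force: 0.0
```

```bash
python3 nxt.py .718 .243; python3 look.py
```

```text
t 4.4833 XYZc 0.738240666464177 0.1791132222991499 0.24251937701744167 q [-20.73   28.209  74.563  -8.247  32.93  101.572] F [-0.448  0.352  0.716]
rot [ 0.064  0.254 -0.173] shift cm (now frame) [-1.405 -0.383 -1.459] (goal frame) [-1.397 -0.389 -1.465]
n 314 theta pct [1.853 1.872 1.892] zmax 0.25225558359393285 x [0.661 0.678 0.696]
```

```bash
python3 - <<'E'
from go import *
im=imaging.get_image("scene");save(im,"s1")
cv2.imwrite("pics/s1c.png",cv2.resize(cv2.imread("pics/s1.png")[60:300,150:450],(750,600)))
E
```

```text
(no output)
```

View pics/s1c.png

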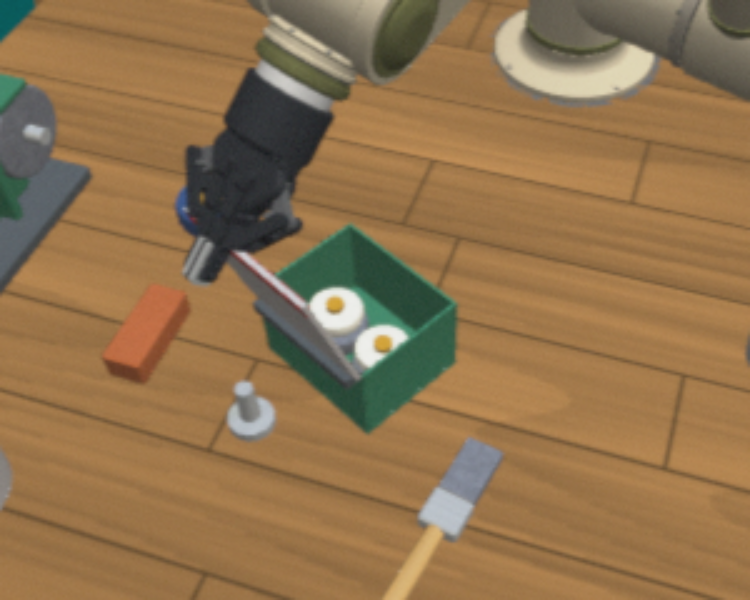

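Request:
jog_arm(
  plan="0 0 0 -0.5 -0.1 -0.5 255;0 0 0 -0.5 -0.1 -0.5 255;0 0 0 -0.35 -0.1 -0.35 255;0 0 0 -0.35 -0.1 -0.35 255;0 0 0 -0.3 0 -0.3 255;0 0 0 -0.3 0 -0.3 255;0 0 0 -0.3 0 -0.3 255;0 0 0 -0.3 0 -0.3 255;0 0 0 -0.3 0 -0.3 255;0 0 0 -0.3 0 -0.3 255",
)

```text
time_s: 5.42
position: [0.6999, -0.1495, 0.2507]
tool_rot: [[0.62, -0.455, 0.639], [-0.32, -0.89, -0.324], [0.717, -0.004, -0.697]]
ft_force: [3.5, -2.8, 17.6]
grip_width: 0.0003
gripper_force: 7.4
```

```bash
python3 nxt.py .661 .243; python3 look.py
```

```text
t 5.4167 XYZc 0.6914956124561097 0.1845078234249464 0.2506713334430008 q [-19.631  23.621  81.68  -10.525  29.569 104.564] F [ 3.538 -2.835 17.646]
rot [-0.104 -0.773 -0.229] shift cm (now frame) [-2.676  0.159 -1.65 ] (goal frame) [-2.699  0.151 -1.614]
n 272 theta pct [1.691 1.725 1.752] zmax 0.2597746275991011 x [0.649 0.664 0.676]
```

Request:
jog_arm(
  plan="0 0 0 0.5 0 -0.5 255;0 0 0 1.5 0 -1.5 255;0 0 0 1.5 0 -1.5 255;0 0 0 1.2 0 1.2 255;0 0 0 1.2 0 1.2 255;0 5 0 0 0 0 255;0 0 0 0 0 0 255",
)

```text
time_s: 6.05
position: [0.7265, -0.1636, 0.2909]
tool_rot: [[0.574, -0.456, 0.681], [-0.296, -0.89, -0.347], [0.764, -0.002, -0.645]]
ft_force: [-0.9, 0.3, -1.6]
grip_width: -0.0003
gripper_force: 0.0
```

```bash
python3 nxt.py .735 .29 78; python3 look.py
```

```text
t 6.05 XYZc 0.7216390964418894 0.18403174195515196 0.2909289793053485 q [-19.871  23.841  76.49  -10.772  30.529 104.103] F [-0.894  0.32  -1.627]
rot [ -0.052 -37.803  -0.177] shift cm (now frame) [0.792 0.101 1.081] (goal frame) [1.288 0.103 0.369]
n 363 theta pct [1.732 1.757 1.775] zmax 0.2537567543882222 x [0.65  0.663 0.679]
```

Request:
jog_arm(
  plan="0 -6.3 0 0.2 0 0.2 255;0 -6.3 0 0.2 0 0.2 255;0 -6.3 0 0.2 0 0.2 255;0 -6.3 0 0.2 0 0.2 255;0 -6.3 0 0.2 0 0 255;0 -6.3 0 0.2 0 0 255;0 0 0 0 0 0 255;0 0 0 0 0 0 255",
)

```text
time_s: 6.77
position: [0.7416, -0.1712, 0.2936]
tool_rot: [[0.869, -0.455, 0.191], [-0.446, -0.89, -0.094], [0.213, -0.003, -0.977]]
ft_force: [-0.5, 1.4, -1.0]
grip_width: 0.0
gripper_force: 0.0
```

```bash
python3 nxt.py .735 .23 78; python3 look.py
```

```text
t 6.7667 XYZc 0.7385005380498725 0.18409793273366423 0.2935529640354477 q [-21.541  38.236  36.473  -1.     93.022  95.414] F [-0.489  1.402 -0.995]
rot [-0.165 -0.307 -0.133] shift cm (now frame) [-1.696  0.131  6.134] (goal frame) [-1.664  0.11   6.144]
n 51 theta pct [1.841 1.856 1.873] zmax 0.24988908692909773 x [0.656 0.684 0.695]
```

Request:
jog_arm(
  plan="0 0 0 -0.3 0 1.5 255;0 0 0 -0.4 0 2 255;0 0 0 -0.4 0 1.7 255;0 0 0 -0.2 0 0.9 255;0 0 0 -0.5 0 -0.1 255;0 0 0 -0.5 0 -0.1 255;0 0 0 -0.4 0 -0.08 255;0 0 0 -0.4 0 -0.08 255;0 0 0 -0.4 0 -0.08 255;0 0 0 -0.4 0 -0.08 255",
)

```text
time_s: 7.65
position: [0.7173, -0.1587, 0.2324]
tool_rot: [[0.869, -0.456, 0.191], [-0.446, -0.89, -0.095], [0.214, -0.003, -0.977]]
ft_force: [0.5, 0.7, 0.6]
grip_width: 0.0001
gripper_force: 0.0
```

```bash
python3 nxt.py .65 .23 78; python3 look.py
```

```text
t 7.65 XYZc 0.7111855895239548 0.18427597766336337 0.23241623178444176 q [-21.293  35.877  50.611  -1.094  81.231  95.906] F [0.468 0.73  0.551]
rot [-0.136 -0.328 -0.163] shift cm (now frame) [-6.029  0.142 -1.071] (goal frame) [-6.035  0.128 -1.036]
n 58 theta pct [1.835 1.868 1.887] zmax 0.24709803239436967 x [0.655 0.668 0.687]
```

Request:
jog_arm(
  plan="0 0 0 -0.4 0 -0.08 255;0 0 0 -0.4 0 -0.08 255;0 0 0 -0.4 0 -0.08 255;0 0 0 -0.4 0 -0.08 255;0 0 0 -0.4 0 -0.08 255",
)

```text
time_s: 8.12
position: [0.6991, -0.1494, 0.2313]
tool_rot: [[0.869, -0.456, 0.19], [-0.446, -0.89, -0.094], [0.212, -0.003, -0.977]]
ft_force: [1.0, -0.3, 1.0]
grip_width: -0.0002
gripper_force: 0.8
```

```bash
python3 nxt.py .65 .23 78; python3 look.py
```

```text
t 8.1167 XYZc 0.6907521069291283 0.1842553721412034 0.23127505542697543 q [-21.115  33.729  54.788  -1.142  79.281  96.133] F [ 0.957 -0.344  1.034]
rot [-0.126 -0.254 -0.169] shift cm (now frame) [-4.009  0.136 -0.741] (goal frame) [-4.013  0.126 -0.723]
n 33 theta pct [1.685 1.724 1.744] zmax 0.223970396913435 x [0.648 0.656 0.665]
```

Request:
jog_arm(
  plan="0 0 0 -0.4 0 -0.08 255;0 0 0 -0.4 0 -0.08 255;0 0 0 -0.4 0 -0.08 255;0 0 0 -0.4 0 -0.08 255;0 0 0 -0.4 0 -0.08 255;0 0 0 -0.4 0 -0.08 255;0 0 0 -0.4 0 -0.08 255;0 0 0 -0.4 0 -0.08 255",
)

```text
time_s: 8.83
position: [0.67, -0.1345, 0.2307]
tool_rot: [[0.869, -0.456, 0.19], [-0.446, -0.89, -0.094], [0.212, -0.003, -0.977]]
ft_force: [1.6, 0.2, 0.4]
grip_width: 0.0001
gripper_force: 0.4
```

```bash
python3 nxt.py .65 .29 78; python3 look.py
```

```text
t 8.8333 XYZc 0.658018749235315 0.18437300163368123 0.2306610292634433 q [-20.794  30.363  60.985  -1.222  76.473  96.514] F [1.622 0.176 0.432]
rot [-0.126 -0.238 -0.162] shift cm (now frame) [ 0.475  0.123 -5.969] (goal frame) [ 0.449  0.137 -5.971]
few 0
```

Request:
jog_arm(
  plan="0 0 0 -0.4 0 -0.08 255;0 0 0 -0.4 0 -0.08 255;0 0 0 -0.4 0 -0.08 255;0 0 0 0.7 0 -2.9 255;0 0 0 0.6 0 -2.9 255;0 0 0 -3.2 0 -0.7 255;0 0 0 -3.2 0 -0.7 255;0 0 0 -3.2 0 -0.7 255;0 0 0 -3.2 0 -0.7 255;0 7 0 0 0 0 255",
)

```text
time_s: 9.72
position: [0.5409, -0.0685, 0.2908]
tool_rot: [[0.84, -0.456, 0.295], [-0.431, -0.89, -0.148], [0.329, -0.003, -0.944]]
ft_force: [2.9, -1.0, 0.3]
grip_width: 0.0
gripper_force: 0.0
```

```bash
sed -i 's/im=imaging.get_image("top");P=cloud(im).reshape(-1,3)/c=sys.argv[2] if len(sys.argv)>2 else "top";im=imaging.get_image(c);P=cloud(im).reshape(-1,3)/' look.py; python3 nxt.py .53 .213 45; python3 look.py t2; python3 look.py s2 scene
```

```text
t 9.7167 XYZc 0.5130383944989894 0.18454584015949974 0.2908117247087443 q [-18.35   11.443  81.785  -2.938  67.747  99.462] F [ 2.877 -1.035  0.295]
rot [-0.081 25.763 -0.2  ] shift cm (now frame) [-0.962  0.174  7.905] (goal frame) [-4.303  0.155  6.701]
n 116 theta pct [1.405 1.418 1.452] zmax 0.258670438869371 x [0.623 0.628 0.641]
n 746 theta pct [1.45  1.466 1.534] zmax 0.2569779406278785 x [0.624 0.636 0.647]
```

Request:
jog_arm(
  plan="0 6.4 0 0 0 1.4 255;0 6.4 0 0 0 1.4 255;0 6.4 0 0 0 1.4 255;0 6.4 0 0 0 1.4 255;0 0 0 -0.5 0 1.6 255;0 0 0 -0.5 0 1.6 255;0 0 0 0 0 0 255",
)

```text
time_s: 10.4
position: [0.5793, -0.0895, 0.21]
tool_rot: [[0.647, -0.46, 0.608], [-0.335, -0.888, -0.315], [0.685, 0.0, -0.728]]
ft_force: [-0.1, -0.2, 0.2]
grip_width: 0.0001
gripper_force: 0.0
```

```bash
python3 nxt.py .56 .215 45; python3 look.py t3; python3 look.py s3 scene
```

```text
t 10.4 XYZc 0.5568286564868244 0.183257751243936 0.21000755379981373 q [-17.269  15.138 101.852 -19.338  21.313 115.488] F [-0.072 -0.225  0.187]
rot [ 0.269  1.753 -0.256] shift cm (now frame) [ 0.573  0.024 -0.146] (goal frame) [ 0.577  0.026 -0.129]
n 120 theta pct [1.398 1.417 1.451] zmax 0.2692947662359031 x [0.488 0.628 0.641]
n 765 theta pct [1.449 1.466 1.53 ] zmax 0.2699182239526646 x [0.543 0.636 0.647]
```

```bash
cat > kin.py <<'E'
from go import *
from scipy.optimize import least_squares
S=np.array([[-85.445,21.807,74.336,0,83.858,-12.336,.16,-.526,.231],[-50.803,-.274,94.086,22.075,50.595,53.371,.4596,-.2593,.3463],
[-18.47,13.127,81.45,-8.985,41.26,102.423,.6387,-.1174,.3399],[-20.73,28.209,74.563,-8.247,32.93,101.572,.7391,-.1756,.2425],
[-21.541,38.236,36.473,-1,93.022,95.414,.7416,-.1712,.2936],[-20.794,30.363,60.985,-1.222,76.473,96.514,.67,-.1345,.2307],
[-18.35,11.443,81.785,-2.938,67.747,99.462,.5409,-.0685,.2908],[-17.269,15.138,101.852,-19.338,21.313,115.488,.5793,-.0895,.21]])
E=lambda a,d:R.from_euler(a,d,degrees=True)
def fk(q,k):
    a1,b,d1,a2,a3,e,L,s4=k
    r1=E('z',q[0]);r2=r1*E('y',q[1]);r3=r1*E('y',q[1]+q[2]-90);r5=r3*E('x',np.sign(s4)*q[3])*E('y',q[4])
    return r1.apply([a1,b,d1])+r2.apply([0,0,a2])+r3.apply([a3,0,e])+r5.apply([L,0,0]),r5.apply([1,0,0])
best=None
for s in(1,-1):
    f=lambda k:np.concatenate([fk(x[:6],[*k,s])[0]-x[6:] for x in S])
    r=least_squares(f,[0,.1,.15,.4,.4,0,.25])
    if best is None or r.cost<best[0]:best=(r.cost,[*r.x,s],abs(r.fun).max())
K=best[1]
if __name__=="__main__":
    print(best)
    lo=np.array([-178,-50.7,12.7,-81.5,10]);hi=np.array([178,133,142.1,261,163])
    for a in(40,45,50,55,60,65,70):
        G=goal(a)
        for x,z in((.56,.215),(.52,.17),(.50,.12),(.49,.08),(.46,.08)):
            t=W(x,z);g=lambda q:np.concatenate([(fk([*q,0],K)[0]-t)*10,fk([*q,0],K)[1]-G[:,2]])
            r=least_squares(g,np.clip([-17,15,100,-10,30],lo+1,hi-1),bounds=(lo,hi));print(a,x,z,r.x.round(1),"err",round(abs(r.fun).max(),4))
E
python3 kin.py
```

```text
(np.float64(7.2798592365526e-08), [np.float64(-0.000464396706635167), np.float64(0.1175290579012903), np.float64(0.1304651478286919), np.float64(0.5372239066931452), np.float64(0.3510794008989493), np.float64(-0.1032160143544064), np.float64(0.25781328726971503), 1], np.float64(0.00023982028121424803))
40 0.56 0.215 [-17.   15.1 105.6 -38.6  12.3] err 0.0
40 0.52 0.17 [-15.2  16.8 113.3 -81.5  10. ] err 0.0177
40 0.5 0.12 [-14.8  20.5 115.6 -81.5  10. ] err 0.0838
40 0.49 0.08 [-14.5  24.2 116.3 -81.5  10. ] err 0.1387
40 0.46 0.08 [-13.7  22.3 119.5 -81.5  10. ] err 0.1512
45 0.56 0.215 [-17.4  14.9 102.3 -20.8  19.4] err 0.0
45 0.52 0.17 [-16.4  16.1 111.1 -42.3  11.2] err 0.0
45 0.5 0.12 [-14.8  20.6 115.6 -81.5  10. ] err 0.0328
45 0.49 0.08 [-14.5  24.3 116.4 -81.5  10. ] err 0.0888
45 0.46 0.08 [-13.7  22.5 119.5 -81.5  10. ] err 0.1015
50 0.56 0.215 [-17.8  15.1  98.8 -13.1  27.1] err 0.0
50 0.52 0.17 [-16.8  15.8 107.8 -21.5  18.1] err 0.0
50 0.5 0.12 [-16.1  19.9 114.  -46.3  10. ] err 0.0046
50 0.49 0.08 [-14.5  24.5 116.4 -81.5  10. ] err 0.0341
50 0.46 0.08 [-13.8  22.6 1
[... 394 characters left out ...]
3.3] err 0.0
60 0.5 0.12 [-17.3  19.5 107.5 -12.1  23.8] err 0.0
60 0.49 0.08 [-17.   23.2 111.6 -18.1  16.3] err 0.0
60 0.46 0.08 [-16.2  21.4 115.6 -22.1  14.4] err 0.0
65 0.56 0.215 [-18.9  17.6  88.   -4.5  49.7] err 0.0
65 0.52 0.17 [-18.1  17.2  97.4  -5.7  40.8] err 0.0
65 0.5 0.12 [-17.7  19.9 104.1  -7.5  31.5] err 0.0
65 0.49 0.08 [-17.5  23.3 108.3  -9.9  24. ] err 0.0
65 0.46 0.08 [-16.7  21.4 112.3 -11.6  22.1] err 0.0
70 0.56 0.215 [-19.2  19.   84.3  -3.2  56.9] err 0.0
70 0.52 0.17 [-18.5  18.3  93.9  -3.9  48. ] err 0.0
70 0.5 0.12 [-18.2  20.7 100.7  -4.8  38.9] err 0.0
70 0.49 0.08 [-18.   23.8 104.9  -5.9  31.7] err 0.0
70 0.46 0.08 [-17.3  21.7 109.   -6.7  29.7] err 0.0
```

Request:
jog_arm(
  plan="0 0 0 1.6 0 -2.65 255;0 0 0 1.6 0 -2.65 255;0 0 0 1.6 0 -2.65 255;0 -6.1 0 0 0 0 255;0 -6.1 0 0 0 0 255;0 -6.1 0 0 0 0 255;0 0 0 3.7 0 1.7 255;0 0 0 3.7 0 1.7 255;0 0 0 3.7 0 1.7 255;0 0 0 3.7 0 1.7 255",
)

```text
time_s: 11.33
position: [0.7072, -0.1547, 0.3076]
tool_rot: [[0.803, -0.457, 0.382], [-0.414, -0.889, -0.194], [0.429, -0.002, -0.903]]
ft_force: [0.8, 0.8, 0.2]
grip_width: -0.0001
gripper_force: 0.0
```

```bash
python3 nxt.py .70 .235 65; python3 look.py; python3 look.py s4 scene
```

```text
t 11.3333 XYZc 0.7003703216304434 0.1832387735037882 0.3075845267753758 q [-20.716  27.382  56.783  -2.837  70.602  96.87 ] F [0.78  0.776 0.237]
rot [-0.015 -0.387 -0.246] shift cm (now frame) [-3.145  0.039  6.542] (goal frame) [-3.101  0.024  6.563]
few 5
n 727 theta pct [1.452 1.468 1.536] zmax 0.256770001709966 x [0.625 0.637 0.647]
```

Request:
jog_arm(
  plan="0 0 0 -1.05 0 2.2 255;0 0 0 -1.05 0 2.2 255;0 0 0 -1 0 2.15 255;0 0 0 -0.7 0 -0.35 255;0 0 0 -0.7 0 -0.35 255;0 0 0 -0.7 0 -0.35 255;0 0 0 -0.7 0 -0.35 255;0 0 0 -0.5 0 -0.2 255;0 0 0 -0.35 0 -0.16 255;0 0 0 -0.35 0 -0.16 255",
)

```text
time_s: 12.27
position: [0.6661, -0.1334, 0.2345]
tool_rot: [[0.803, -0.458, 0.382], [-0.414, -0.889, -0.195], [0.429, -0.002, -0.903]]
ft_force: [-0.7, 0.3, 0.5]
grip_width: -0.0
gripper_force: 0.0
```

```bash
python3 nxt.py .637 .235 65; python3 look.py s5 scene
```

```text
t 12.2667 XYZc 0.6540998467550616 0.1835285965354193 0.23447020109014247 q [-20.148  25.115  72.63   -3.534  57.068  98.392] F [-0.66   0.302  0.535]
rot [ 0.032 -0.399 -0.273] shift cm (now frame) [-1.522  0.061 -0.781] (goal frame) [-1.527  0.053 -0.771]
n 741 theta pct [1.451 1.467 1.53 ] zmax 0.2567744708268437 x [0.624 0.637 0.647]
```

Request:
jog_arm(
  plan="0 0 0 -0.39 0 -0.18 255;0 0 0 -0.39 0 -0.18 255;0 0 0 -0.39 0 -0.18 255;0 0 0 -0.39 0 -0.18 255;0 0 0 1.25 0 -2.7 255;0 0 0 1.25 0 -2.7 255;0 0 0 -3.3 0 -1.55 255;0 0 0 -3.3 0 -1.55 255;0 0 0 -3.3 0 -1.55 255;0 0 0 -0.5 0 0 255",
)

```text
time_s: 13.15
position: [0.5453, -0.0709, 0.291]
tool_rot: [[0.804, -0.457, 0.381], [-0.414, -0.889, -0.194], [0.427, -0.002, -0.904]]
ft_force: [1.1, -0.4, -0.1]
grip_width: -0.0002
gripper_force: 0.0
```

```bash
python3 nxt.py .566 .216 65; python3 look.py s6 scene; python3 look.py
```

```text
t 13.15 XYZc 0.518073148557386 0.18437046079163155 0.2910280620627411 q [-17.896   9.911  85.455  -4.495  59.694 100.725] F [ 1.144 -0.396 -0.109]
rot [ 0.002 -0.297 -0.21 ] shift cm (now frame) [1.128 0.132 8.831] (goal frame) [1.173 0.137 8.825]
n 889 theta pct [1.323 1.34  1.406] zmax 0.252232047311056 x [0.606 0.624 0.644]
n 122 theta pct [1.293 1.33  1.413] zmax 0.25584505821502157 x [0.603 0.611 0.646]
```

Request:
jog_arm(
  plan="0 0 0 0.1 0 2.85 255;0 0 0 0.1 0 2.85 255;0 0 0 0 0 2.8 255;0 0 0 0 0 0 255",
)

```text
time_s: 13.58
position: [0.5837, -0.0918, 0.209]
tool_rot: [[0.806, -0.459, 0.374], [-0.417, -0.888, -0.193], [0.421, -0.0, -0.907]]
ft_force: [-0.3, 1.0, -0.3]
grip_width: 0.0
gripper_force: 0.0
```

```bash
python3 nxt.py .566 .216 65; python3 look.py s7 scene; python3 look.py
```

```text
t 13.5833 XYZc 0.5617459581246895 0.18316269651664688 0.20903934053110948 q [-18.834  18.167  88.216  -4.713  49.084 100.817] F [-0.325  0.992 -0.268]
rot [ 0.137  0.131 -0.307] shift cm (now frame) [ 0.679  0.014 -0.453] (goal frame) [ 0.68   0.016 -0.451]
n 916 theta pct [1.271 1.29  1.359] zmax 0.2503094391650059 x [0.598 0.62  0.643]
n 174 theta pct [1.244 1.28  1.355] zmax 0.25236978725999926 x [0.595 0.612 0.642]
```

Request:
jog_arm(
  plan="0 0 0 0.5 0 0.2 255;0 0 0 0.5 0 0.2 255;0 0 0 0.4 0 0 255;0 0 0 0 0 0 255;0 0 0 0 0 0 255",
)

```text
time_s: 14.1
position: [0.5964, -0.0975, 0.2175]
tool_rot: [[0.803, -0.458, 0.382], [-0.414, -0.889, -0.195], [0.429, -0.002, -0.903]]
ft_force: [-0.8, 0.3, 0.5]
grip_width: -0.0004
gripper_force: 0.0
```

```bash
python3 nxt.py .566 .216 65; python3 look.py
```

```text
t 14.1 XYZc 0.5757024990809455 0.1838682240322745 0.21754253078522762 q [-19.001  18.794  85.861  -4.498  50.261 100.394] F [-0.838  0.29   0.549]
rot [ 0.036 -0.392 -0.28 ] shift cm (now frame) [-0.942  0.092 -0.277] (goal frame) [-0.945  0.087 -0.27 ]
n 255 theta pct [1.17  1.203 1.283] zmax 0.24775832037282264 x [0.584 0.608 0.641]
```

Request:
jog_arm(
  plan="0 0 0 0 0 0 255;0 0 0 0 0 0 255;0 0 0 0 0 0 255;0 0 0 0 0 0 255",
)

```text
time_s: 14.48
position: [0.596, -0.0973, 0.2168]
tool_rot: [[0.803, -0.458, 0.381], [-0.415, -0.889, -0.195], [0.427, -0.001, -0.904]]
ft_force: [-0.9, 0.1, 0.3]
grip_width: -0.0001
gripper_force: 0.4
```

```bash
python3 look.py; cat > path.py <<'E'
from go import *
import sys
# path from th0 at given speed, T=lip+off
off=np.array([-.0037,-.0182])
for th in (1.1,1,.9,.8,.7,.6,.5,.4,.3,.2,.1,.05,0,-.03):
    l=np.array([.6465-.155*np.cos(th),.1+.155*np.sin(th)]);print(th,l+off)
E
python3 path.py; python3 nxt.py .56 .21 65
```

```text
n 295 theta pct [1.137 1.167 1.245] zmax 0.24655333176082284 x [0.578 0.604 0.64 ]
1.1 [0.572 0.22 ]
1 [0.559 0.212]
0.9 [0.546 0.203]
0.8 [0.535 0.193]
0.7 [0.524 0.182]
0.6 [0.515 0.169]
0.5 [0.507 0.156]
0.4 [0.5   0.142]
0.3 [0.495 0.128]
0.2 [0.491 0.113]
0.1 [0.489 0.097]
0.05 [0.488 0.09 ]
0 [0.488 0.082]
-0.03 [0.488 0.077]
t 14.5333 XYZc 0.5752908108852414 0.1838590311184882 0.21678983364589408 q [-18.997  18.821  85.927  -4.497  50.25  100.397] F [-1.067  0.617 -0.028]
rot [ 0.044 -0.311 -0.274] shift cm (now frame) [-1.672  0.094 -0.04 ] (goal frame) [-1.673  0.086 -0.031]
```

Request:
jog_arm(
  plan="0 0 0 -0.33 0 -0.05 255;0 0 0 -0.33 0 -0.05 255;0 0 0 -0.33 0 -0.05 255;0 0 0 -0.33 0 -0.05 255;0 0 0 -0.33 0 -0.05 255;0 0 0 -0.3 0 0.056 255;0 0 0 -0.3 0 0.056 255;0 0 0 -0.3 0 0.056 255;0 0 0 -0.3 0 0.056 255;0 0 0 -0.3 0 0.056 255",
)

```text
time_s: 15.37
position: [0.5708, -0.0843, 0.2028]
tool_rot: [[0.803, -0.458, 0.381], [-0.415, -0.889, -0.195], [0.428, -0.001, -0.904]]
ft_force: [0.4, 0.1, -0.7]
grip_width: -0.0001
gripper_force: 0.1
```

```bash
python3 nxt.py .546 .203 65; python3 look.py
```

```text
t 15.3667 XYZc 0.5468464102725447 0.18399748233925045 0.20282826069673002 q [-18.485  17.145  91.117  -5.046  46.781 101.445] F [ 0.401  0.147 -0.693]
rot [ 0.044 -0.319 -0.277] shift cm (now frame) [-0.069  0.1   -0.052] (goal frame) [-0.069  0.1   -0.051]
n 475 theta pct [0.939 0.966 1.042] zmax 0.22991643132457962 x [0.552 0.589 0.635]
```

Request:
jog_arm(
  plan="0 0 0 -0.3 0 0.085 255;0 0 0 -0.3 0 0.085 255;0 0 0 -0.3 0 0.085 255;0 0 0 -0.3 0 0.085 255;0 0 0 -0.3 0 0.085 255;0 0 0 -0.29 0 0.115 255;0 0 0 -0.29 0 0.115 255;0 0 0 -0.29 0 0.115 255;0 0 0 -0.29 0 0.115 255;0 0 0 -0.29 0 0.115 255",
)

```text
time_s: 16.25
position: [0.5509, -0.0741, 0.1812]
tool_rot: [[0.803, -0.458, 0.381], [-0.415, -0.889, -0.195], [0.428, -0.001, -0.904]]
ft_force: [0.1, -0.6, 0.6]
grip_width: -0.0003
gripper_force: 0.2
```

```bash
python3 nxt.py .524 .182 65; python3 look.py t8; python3 look.py s8 scene; cd pics; python3 -c "
import cv2;cv2.imwrite('s8c.png',cv2.resize(cv2.imread('s8.png')[60:300,150:450],(750,600)))"
```

```text
t 16.25 XYZc 0.5244867796754182 0.1841095322838295 0.1811692679349259 q [-18.035  16.698  96.048  -5.748  42.354 102.644] F [ 0.097 -0.57   0.594]
rot [ 0.047 -0.322 -0.273] shift cm (now frame) [-0.008  0.111 -0.096] (goal frame) [-0.009  0.111 -0.096]
n 681 theta pct [0.739 0.769 0.848] zmax 0.2698907703742659 x [0.486 0.571 0.629]
n 1165 theta pct [0.739 0.767 0.838] zmax 0.2697367637464676 x [0.488 0.574 0.629]
```

View pics/s8c.png

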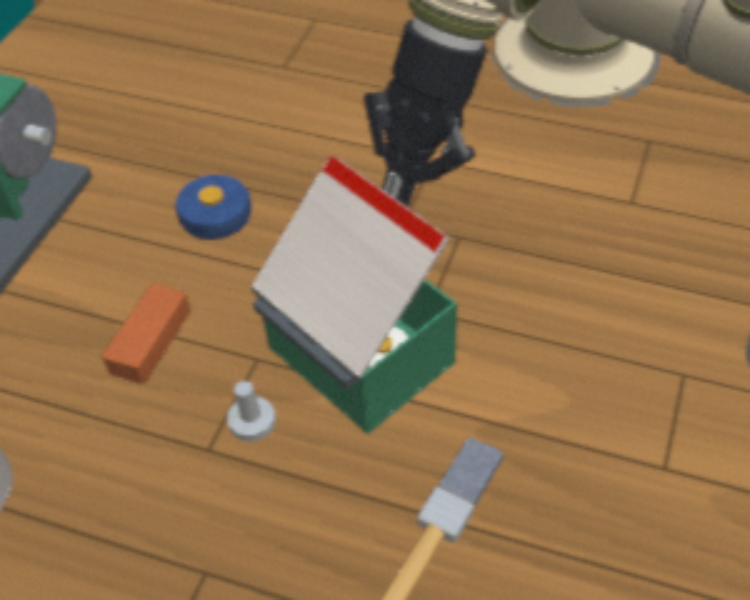

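The lid's red lip (about (385,205)) rests on the fingers at mid-lip, at roughly 0.71 rad. Everything else is in its place, so I keep lowering.

Request:
jog_arm(
  plan="0 0 0 -0.275 0 0.145 255;0 0 0 -0.275 0 0.145 255;0 0 0 -0.275 0 0.145 255;0 0 0 -0.275 0 0.145 255;0 0 0 -0.275 0 0.145 255;0 0 0 -0.26 0 0.17 255;0 0 0 -0.26 0 0.17 255;0 0 0 -0.26 0 0.17 255;0 0 0 -0.26 0 0.17 255;0 0 0 -0.26 0 0.17 255",
)

```text
time_s: 17.18
position: [0.5354, -0.066, 0.1554]
tool_rot: [[0.803, -0.458, 0.381], [-0.415, -0.889, -0.195], [0.428, -0.001, -0.904]]
ft_force: [-1.5, 1.2, 0.3]
grip_width: -0.0003
gripper_force: 0.6
```

Request:
jog_arm(
  plan="0 0 0 -0.24 0 0.195 255;0 0 0 -0.24 0 0.195 255;0 0 0 -0.24 0 0.195 255;0 0 0 -0.24 0 0.195 255;0 0 0 -0.24 0 0.195 255;0 0 0 -0.22 0 0.22 255;0 0 0 -0.22 0 0.22 255;0 0 0 -0.22 0 0.22 255;0 0 0 -0.22 0 0.22 255;0 0 0 -0.22 0 0.22 255",
)

```text
time_s: 18.02
position: [0.5246, -0.0605, 0.1266]
tool_rot: [[0.804, -0.458, 0.38], [-0.415, -0.889, -0.195], [0.427, -0.001, -0.904]]
ft_force: [-3.2, 1.2, 0.9]
grip_width: -0.0001
gripper_force: 1.9
```

```bash
sed -i 's/P\[:,2\]>.12/P[:,2]>.104/' look.py; python3 nxt.py .495 .128 65; python3 look.py t9; python3 look.py s9 scene
```

```text
t 18.0167 XYZc 0.49484982070730693 0.18428743169695083 0.12659776074057671 q [-17.365  18.89  104.439  -7.857  31.968 105.677] F [-3.168  1.217  0.89 ]
rot [ 0.054 -0.266 -0.272] shift cm (now frame) [ 0.074  0.129 -0.12 ] (goal frame) [ 0.073  0.129 -0.121]
n 938 theta pct [0.333 0.379 0.627] zmax 0.15856530572787708 x [0.5   0.57  0.645]
n 1217 theta pct [0.346 0.383 0.678] zmax 0.15590840190409172 x [0.502 0.575 0.645]
```

Request:
jog_arm(
  plan="0 0 0 -0.196 0 0.24 255;0 0 0 -0.196 0 0.24 255;0 0 0 -0.196 0 0.24 255;0 0 0 -0.196 0 0.24 255;0 0 0 -0.196 0 0.24 255;0 0 0 -0.14 0 0.2 255;0 0 0 -0.14 0 0.2 255;0 0 0 -0.14 0 0.2 255;0 0 0 -0.14 0 0.2 255;0 0 0 -0.14 0 0.2 255",
)

```text
time_s: 18.95
position: [0.5191, -0.0577, 0.0995]
tool_rot: [[0.804, -0.458, 0.379], [-0.415, -0.889, -0.194], [0.426, -0.001, -0.905]]
ft_force: [-6.2, 3.1, -0.1]
grip_width: 0.0001
gripper_force: 3.0
```

```bash
python3 nxt.py .488 .082 65; cat > shut.py <<'E'
from go import *
im=imaging.get_image("scene");P=cloud(im).reshape(-1,3);x=P@X;y=P@Y
m=(P[:,2]>.09)&(P[:,2]<.16)&(abs(y-.183)<.075)&(abs(y-.183)>.04)&(x>.495)&(x<.64)
a,b=np.polyfit(.6465-x[m],P[m,2],1);print("theta",np.arctan(a),"z hinge",b,m.sum())
E
python3 shut.py
```

```text
t 18.95 XYZc 0.48873629760213033 0.18430897437724567 0.0994654424142346 q [-17.215  21.16  107.218  -9.302  27.054 107.433] F [-6.202  3.067 -0.088]
rot [ 0.066 -0.206 -0.265] shift cm (now frame) [-0.81   0.133  1.549] (goal frame) [-0.805  0.131  1.552]
theta 0.13079411944104774 z hinge 0.10632401697653275 1324
```

Request:
jog_arm(
  plan="0 0 0 -0.09 0 0.02 255;0 0 0 -0.11 0 0.115 255;0 0 0 -0.11 0 0.115 255;0 0 0 -0.11 0 0.115 255",
)

```text
time_s: 19.33
position: [0.5184, -0.0572, 0.0951]
tool_rot: [[0.803, -0.458, 0.382], [-0.414, -0.889, -0.195], [0.429, -0.002, -0.903]]
ft_force: [-1.0, -0.5, -0.6]
grip_width: 0.0002
gripper_force: 0.5
```

```bash
python3 nxt.py .488 .082 65;python3 shut.py
```

```text
t 19.3333 XYZc 0.4878886035557393 0.18444102141922034 0.09511625215600027 q [-17.177  21.546 107.769  -9.71   25.94  107.918] F [-0.985 -0.503 -0.55 ]
rot [ 0.034 -0.401 -0.281] shift cm (now frame) [-0.552  0.146  1.19 ] (goal frame) [-0.544  0.144  1.193]
theta 0.1023201510964474 z hinge 0.10644813279057554 1293
```

Request:
jog_arm(
  plan="0 0 0 -0.085 0 0.14 255;0 0 0 -0.085 0 0.14 255;0 0 0 -0.085 0 0.14 255;0 0 0 -0.085 0 0.14 255;0 0 0 -0.085 0 0.14 255;0 0 0 -0.085 0 0.14 255",
)

```text
time_s: 19.88
position: [0.5171, -0.0564, 0.0851]
tool_rot: [[0.803, -0.458, 0.381], [-0.415, -0.889, -0.195], [0.428, -0.001, -0.904]]
ft_force: [-0.4, 0.6, -2.8]
grip_width: -0.0001
gripper_force: 0.5
```

```bash
python3 nxt.py .488 .082 65;python3 shut.py
```

```text
t 19.8833 XYZc 0.48640889420470723 0.184483472299262 0.08506060436796761 q [-17.138  22.54  108.604 -10.395  24.208 108.702] F [-0.365  0.61  -2.81 ]
rot [ 0.04  -0.335 -0.273] shift cm (now frame) [0.014 0.148 0.345] (goal frame) [0.015 0.148 0.345]
theta 0.031181179932684863 z hinge 0.10633574620614719 1240
```

Request:
jog_arm(
  plan="0 0 0 -0.085 0 0.12 255;0 0 0 -0.085 0 0.12 255;0 0 0 -0.085 0 0.12 255;0 0 0 -0.085 0 0.12 255;0 0 0 -0.1 0 0.05 255;0 0 0 -0.2 0 0 255;0 0 0 -0.2 0 -0.1 255;0 0 0 -0.3 0 -0.1 255",
)

```text
time_s: 20.6
position: [0.5091, -0.0523, 0.0774]
tool_rot: [[0.803, -0.458, 0.381], [-0.415, -0.889, -0.195], [0.428, -0.001, -0.904]]
ft_force: [0.4, -0.9, 1.1]
grip_width: -0.0
gripper_force: 0.0
```

```bash
python3 nxt.py .44 .08 65;python3 shut.py
```

```text
t 20.6 XYZc 0.47738776021374335 0.18452208814841364 0.07744290192074 q [-16.906  22.817 110.322 -11.526  22.27  110.104] F [ 0.367 -0.949  1.147]
rot [ 0.039 -0.349 -0.277] shift cm (now frame) [-3.269  0.169 -1.832] (goal frame) [-3.28   0.152 -1.812]
theta 0.0027307753988233697 z hinge 0.10636206738507581 1223
```

Shut and free of contact. I back the hand away and up.

Request:
jog_arm(
  plan="0 0 0 -0.8 0 -0.4 255;0 0 0 -1 0 -0.6 255;0 0 0 -1 0 -1 255;0 0 0 0 0 -2 255;0 0 0 0 0 -2.5 255;0 0 0 0 0 -2.5 255;0 0 0 0 0 -2.5 255;0 0 0 0 0 0 255;0 0 0 0 0 0 255;0 0 0 0 0 0 255",
)

```text
time_s: 21.48
position: [0.4424, -0.0182, 0.1689]
tool_rot: [[0.803, -0.458, 0.38], [-0.415, -0.889, -0.195], [0.427, -0.001, -0.904]]
ft_force: [0.2, -1.1, 0.6]
grip_width: 0.0
gripper_force: 0.0
```

```bash
python3 nxt.py .44 .08 65;python3 shut.py; python3 - <<'E'
from go import *
imaging.get_image("top")
im=imaging.get_image("scene");save(im,"end")
P=cloud(im)
for n in("jar","cup","mop","bar","brush","spindle"):
    r=models.outline_of("scene",n)
    if r:print(n,np.median(P[r[0]["region"]&(im["depth"]>0)],axis=0))
E
```

```text
t 21.4833 XYZc 0.4024029267192107 0.18465130125667792 0.16894390971948334 q [-14.549   7.41  111.775  -9.021  36.38  108.837] F [ 0.208 -1.124  0.642]
rot [ 0.049 -0.308 -0.265] shift cm (now frame) [-0.403  0.159  9.648] (goal frame) [-0.351  0.165  9.65 ]
theta 0.0022065274889844525 z hinge 0.10631166774738578 1207
jar [0.64  0.357 0.064]
cup [0.466 0.325 0.045]
mop [ 0.467 -0.335  0.029]
brush [0.761 0.047 0.018]
spindle [ 0.724 -0.168  0.015]
```

View pics/end.png

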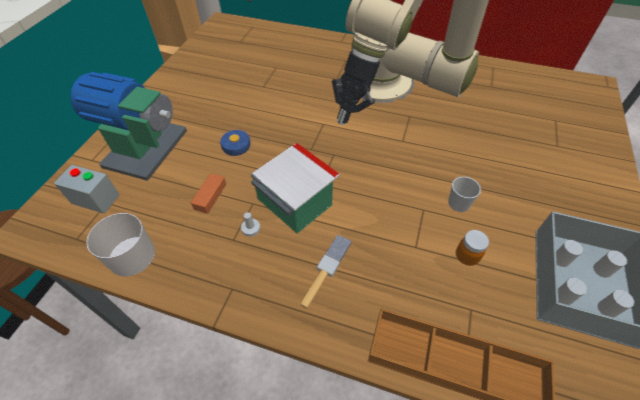

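The picture shows the lid flat on the case (about (295,175)), the hand clear at (343,118), and the loose things in place.

```bash
python3 -c "
from rig import job
print(job.close_job())"
```

```text
the job is handed in; nothing more can be done
None
```

The lid is shut and the job is handed in (no verdict came back): the fingers caught it at about 1.1 rad and lowered it slowly, the hand is clear and the loose things look unmoved, but my first try at tipping it pressed the lid with about 18 N, right at the 18 N limit.

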